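Put the cheese cleaver back in its presentation case and click the lid shut

ROBOT

A 7-joint arm with a two-finger parallel gripper is mounted at the origin on the work surface. World frame = base frame: x ahead of the robot, y to its left, z up, the work surface at z = 0. Lengths are in m, angles in rad, forces in N, time in s.
With the tool pointing down it reaches from about 0.425 to 0.925 m from the base axis. Payload 6.8 kg.
Tool frame: the origin (TCP) lies on the mounting face of the last link; the fingertips stand 173 mm ahead of it and the grasp point (between the pads) lies 155 mm ahead of it; z points along the fingers, y is the line along which they close (so a half turn about z gives the same grasp; the last joint's range is limited). The gripper opens to 85 mm and grips with 20 to 120 N. Pads are 22 mm wide; open, the fingers measure 114 mm over their backs; the gripper's body (76 mm by 85 mm) begins 54 mm behind the grasp point. The pads swing forward as they close: fully open they stand 13 mm farther back than shut.
Start: joints at [-1.409, 0.477, 0.022, 1.555, -0.011, 1.109, -0.083], TCP at [0.18, 0.651, 0.405] pointing down, gripper open.
Joint ranges: [-2.96, 2.96], [-0.34, 2.1], [-1.41, 1.46], [0.24, 2.44], [-1.37, 4.51], [0.17, 1.92], [-2.96, 2.96]. Speed limits (rad/s): [2.39, 2.39, 3.14, 3.14, 3.14, 3.14, 3.14].

INTERFACE

Orientations are given as a rotation vector (axis times angle).
In Python, from bench import r gives the robot as it stands.
- The arm moves only by the tool arm_command, never from a script. Its argument "plan" is a list of rows, each an object of numbers: "claw": the closure, from 0 (fully open) to 1 (shut); "tx", "ty", "tz": the shift along the tool's x, y, z in m; "ax", "ay", "az": the turn, a rotation vector about the tool's x, y, z in degrees. A call has exactly 10 rows; each row shifts and turns the commanded pose from where the row before left it, along the tool's axes as they then stand; what a row does not reach is not made up. A row lasts 1/12 s, in which the tool goes at most 41.7 mm and 7.16 degrees, less where a joint would pass 70% of its speed; a pose out of reach is approached as far as the arm can. A call is refused whole if a number of a shift passes 0.0417 or a number of a turn 7.16, either way. A call with a gripper value outside its range is refused whole. The fingers move at their own pace and stop on an object; "squeeze" is the grip in N (left out, the last holds). Time passes only in rows, so rows that do not move let the fingers close, or fill a call up. It gives the time, the measured TCP pose, the force, the opening and the grip force at its end, in the units of the state.
- r.get_obs(): the state, without advancing time (a new reading comes with each control period).
- r.grab_frame(name): name is "scene" or "top" or "wrist"; returns the picture (400x640x3 uint8, red, green, blue); there is no depth.
- r.camera_model(name): a dict with "fx", "fy", "cx", "cy" (pixels), "k1" (the pictures are not rectified: a ray, as slopes to the right and down, at radius r is drawn at 1 + k1 r^2 times it, then the intrinsics apply), "position" and "orientation" of the camera in the world; the wrist camera has in their place "tool_from_camera" (4x4, takes a point from camera to tool coordinates, whose origin is the TCP and whose axes are the flange's). Camera axes: x right, y up, looking along -z (the intrinsics and any distortion apply to the point x, -y, -z); pixel columns grow to the right and rows downward; lengths in m; the calibration is good to about 2 mm. A picture is of the moment at which its call begins: read the wrist's pose just before it. camera_model takes no time and is no camera call.
- r.hand_in(): hands the job in; it is judged then, once.
Trained networks look in the newest picture that a camera, given by its name, has taken for a name from the list of things; names that differ only in an ending like _2 or _b are one class to them, and where a whole thing is asked for, a point or a joint stands for the part that bears it (a point fixed in the world has none). Each returns a list of dicts, best first, with "confidence" (0 to 1); they miss things now and then, are a little off and sometimes report something else, mostly with a low value. They report only what shows in the picture. A call takes as long as a camera call. They do not tell look-alikes from the thing itself.
- r.boxes_of(target, camera): "location" ([x, y, z] in m, in the coordinates of the camera as it stood for that picture, good to about 4 mm: the middle of the surface that is visible of it).
- r.tip_of(target, camera): "location" ([x, y, z] in m, in the coordinates of the camera as it stood for that picture, good to about 4 mm: a listed point, or the origin of a listed thing).
The state is a dict: "clock": time; "joints": joint angles; "qvel": joint speeds; "tau": joint torques, N m; "tcp_pos": TCP position; "orientation": TCP orientation; "contact_force": force on the tool from outside, world axes, zero at the start; "moment": the same for the moment, N m; "grip_width": finger opening in m; "gripper_force": force on a finger pad.
Only numpy, scipy, OpenCV 4.12 (cv2) and the standard library are available. Lean on these libraries where they do the work, as an engineer would, in place of code of your own. Each camera call takes 0.05 s, during which the arm holds its last target. There are 200 camera calls.

TASK

A customer has finished looking at the cheese cleaver: put it back in its presentation case on the sloping stand, edge down and fully home in the empty slot, and let go of it. Then swing the lid over and press it down past its catch so that it is fully shut and stays shut. Do not knock over or push about the other wares on the table.

Things in the scene. Friction and masses are not known exactly. Their poses are not given: they have to be found in the camera images.
- knife: Cheese cleaver: rectangular steel blade 78 long x 40 high x 3 mm, wooden handle 92 long x 22 high x 16 mm thick, about 130 g. Origin: where blade meets handle, mid-thickness, level with the cutting edge. +y runs along the handle to its butt, the blade lies to -y; z points from the edge up to the spine; handle spans z 18 to 40 mm. A good grip: y 30, z 29 mm, fingers closing along its x.
- rest: Wooden two-post knife rest (fixed), base 60 x 150 x 12 mm, origin under its centre. At the start the cleaver sits in it edge down, handle towards the rest's +y, blade edge 30 mm above the table. Posts 52 mm high at y -45 (blade) and 58 mm high at y +62 mm (handle); between them the handle is free to grip; lift it straight up.
- case: Dark wooden presentation case, fixed on a display stand that slopes down towards the robot's left. Origin: centre of its underside. x up the slope (roughly to the robot's right), y along the case (roughly away from the robot), z square out of it, 28 deg from vertical. Base 140 (x) x 200 (y) x 44 mm high, walls 6; lid hinge line at x +70, z 44. The upper slot at x +32 holds the set's other knife.
- slot (a point): Where the cleaver's origin must end, handle towards the case's +y (axes as the case): on the floor of the empty lower (front) slot, case x -22, y -7, z 10 mm. Slot: along y from -94 to -10, 6.5 mm wide, 30 mm deep (mouth at z 40, its top 6 mm flared to 11). At its +y end an open handle well, floor z 6, is free from the front wall x -64 to the other handle x +24 and up to a low bar at y 62.
- lid (a joint): Lid angle, rad: 0 shut, about 2.0 to 2.25 at the start (standing open, up to 290 mm above the table). Stiff hinge: the lid stays where it is left and takes 2 to 3 N at its edge to swing. A sprung ball catch in the middle of the front wall stops it near 0.08 (front edge 11 mm proud); pressing there with about 8 N pushes it past, it clicks to 0 and stays. 15 to 20 N does no harm.
- lid_edge (a point): Middle of the lid's outer free edge: 140 mm from the hinge line, on the outer face, which is 24 mm from the lid's rim plane (the lid is a hollow shell 140 x 200 x 24 mm). Axes with the lid shut as the case's.
- candle: Bystander: candle jar, 68 mm across, 75 mm high, near the knife rest. Origin under its centre.
- giftbox: Bystander: small gift box 94 x 114 x 58 mm high, near the knife rest. Origin under its centre.
- mug: Bystander: white mug, 82 mm across, 92 mm high. Origin under its centre.
- handwash: Bystander: amber bottle, 64 mm across, 165 mm high. Origin under its centre.
- vase: Bystander: terracotta vase, 74 mm across, 135 mm high. Origin under its centre.
Mind the look-alikes: they are no part of the job. Of the things that look like the knife, the middle-sized one is meant.

How it is judged:
On the way, in this order (a step that is already met when the one before it is completed fails the run):
1. the cleaver sits fully home in the front slot, let go, with the lid still open (x of knife in the frame of slot between -0.006 and 0.006 m and y of knife in the frame of slot between -0.012 and 0.012 m and z of knife in the frame of slot between -0.005 and 0.005 m and angle between the z axis of knife and the z axis of case, either way round below 0.15 rad and angle between the y axis of knife and the y axis of case, either way round below 0.12 rad and contact force between the fingers and knife below 0.3 N and value of joint lid above 0.5 rad), for 0.2 s.
2. the lid is pressed down past its catch (value of joint lid below 0.02 rad), for 0.2 s.
At the end, for the whole second after the job is handed in: The lid is shut past its catch (below 0.02 rad) and the cleaver lies at rest in the front slot under it, its origin within 6 mm across, 12 mm along and 5 mm in height of the slot point, within 0.15 rad of the case's upright and 0.12 rad of its length (value of joint lid below 0.02 rad and linear speed of knife below 0.02 m/s and x of knife in the frame of slot between -0.006 and 0.006 m and y of knife in the frame of slot between -0.012 and 0.012 m and z of knife in the frame of slot between -0.005 and 0.005 m and angle between the z axis of knife and the z axis of case, either way round below 0.15 rad and angle between the y axis of knife and the y axis of case, either way round below 0.12 rad); the robot touches nothing.
It fails at once if another ware is tipped by more than 0.5 rad or pushed more than 50 mm (distance of any of candle, giftbox, mug, handwash, vase from where it was at the start of the episode above 0.05 m or angle between any of candle, giftbox, mug, handwash, vase's own z axis and vertical above 0.5 rad).
It also fails if it takes over 72 s, if anything falls off the work surface, if the arm or the gripper's body presses on something with over 40 N, if the wrist force passes 120 N, or if a joint passes its speed limit or range.

## Working session

There is one attempt and no reset: what is moved stays moved. The work goes in short steps, Python scripts to look and compute and a tool call to move; the robot and the scene stay as the last step left them, time stands still between calls to the robot, and variables do not carry over. Pictures are saved under pics/ and viewed, at most 10 in all, crops included, and the job is handed in when it is done.

Besides the shell and the picture viewer there is one more tool, called after "Emit:" by a JSON object that holds its "fn" and its "kwargs", one argument or row to a line. arm_command: Moves the arm, as the interface text tells. Its arguments: {"type":"object","properties":{"plan":{"type":"array","items":{"type":"object","properties":{"claw":{"type":"number"},"tx":{"type":"number"},"ty":{"type":"number"},"tz":{"type":"number"},"ax":{"type":"number"},"ay":{"type":"number"},"az":{"type":"number"}}}},"squeeze":{"type":"number"}},"required":["plan"]}

```bash
ls; mkdir -p pics
cat > h.py <<'E'
import numpy as np, cv2
from scipy.spatial.transform import Rotation as R
from bench import r
def T_cam(name):
    m=r.camera_model(name)
    if name=="wrist":
        o=r.get_obs(); T=np.eye(4); T[:3,:3]=R.from_rotvec(o["orientation"]).as_matrix(); T[:3,3]=o["tcp_pos"]
        return T@np.array(m["tool_from_camera"])
    T=np.eye(4); q=np.array(m["orientation"]); T[:3,:3]=R.from_rotvec(q).as_matrix() if q.size==3 else (q if q.shape==(3,3) else R.from_quat(q).as_matrix()); T[:3,3]=m["position"]; return T
def w(T,p): return (T[:3,:3]@np.array(p)+T[:3,3])
def proj(name,T,P):
    m=r.camera_model(name); p=np.linalg.inv(T)@np.append(P,1); x=p[0]/-p[2]; y=-p[1]/-p[2]; d=1+m["k1"]*(x*x+y*y)
    return np.array([m["fx"]*x*d+m["cx"],m["fy"]*y*d+m["cy"]])
def ray(name,T,uv):
    m=r.camera_model(name); a=np.array([(uv[0]-m["cx"])/m["fx"],(uv[1]-m["cy"])/m["fy"]]); s=a.copy()
    for _ in range(20): s=a/(1+m["k1"]*(s@s))
    d=T[:3,:3]@np.array([s[0],-s[1],-1]); return T[:3,3],d
def atz(name,T,uv,z):
    o,d=ray(name,T,uv); return o+d*(z-o[2])/d[2]
def save(im,f): cv2.imwrite("pics/"+f,im[:,:,::-1])
E
python3 - <<'E'
from h import *
np.set_printoptions(precision=3,suppress=True)
o=r.get_obs(); print(o)
for c in ["scene","top"]:
    m=r.camera_model(c); print(c,m)
    T=T_cam(c); save(r.grab_frame(c),c+"0.png")
    for n in ["knife","rest","case","slot","lid_edge","candle","giftbox","mug","handwash","vase"]:
        for f in (["tip_of"] if n!="lid_edge" else ["tip_of","boxes_of"]):
            for d in getattr(r,f)(n,c): print(c,n,f,round(d["confidence"],2),w(T,d["location"]))
print(r.camera_model("wrist")["tool_from_camera"])
E
```

```text
pics
{'clock': 0.0, 'joints': array([-1.409,  0.478,  0.022,  1.556, -0.011,  1.109, -0.083]), 'qvel': array([-0.   ,  0.001, -0.001,  0.001,  0.   , -0.002, -0.001]), 'tau': array([ -0.   , -59.644,   1.607, -28.12 ,   0.012,   0.009,   0.   ]), 'tcp_pos': array([0.18 , 0.65 , 0.404]), 'orientation': array([-0.422, -3.113,  0.003]), 'contact_force': array([ 0.047, -0.212, -0.924]), 'moment': array([0.014, 0.025, 0.036]), 'gripper_force': 0.0, 'grip_width': 0.08497398365456242}
scene {'fx': 473.5392007305807, 'fy': 473.5392007305807, 'cx': 327.49534643206005, 'cy': 199.77122901448016, 'k1': -0.14571951223135957, 'position': array([ 1.3  , -0.561,  0.973]), 'orientation': array([0.771, 0.396, 0.874])}
scene knife tip_of 0.77 [ 0.568 -0.179  0.03 ]
scene knife tip_of 0.7 [0.358 0.017 0.002]
scene knife tip_of 0.67 [ 0.423 -0.233  0.002]
scene knife tip_of 0.44 [ 0.567 -0.054  0.007]
scene knife tip_of 0.26 [0.512 0.248 0.066]
scene rest tip_of 0.58 [ 0.578 -0.174  0.001]
scene case tip_of 0.88 [0.51  0.248 0.067]
scene slot tip_of 0.62 [0.508 0.276 0.071]
scene lid_edge tip_of 0.73 [0.
[... 674 characters left out ...]
op knife tip_of 0.75 [ 0.57  -0.182  0.03 ]
top knife tip_of 0.51 [ 0.422 -0.232 -0.   ]
top rest tip_of 0.9 [ 0.582 -0.178  0.001]
top case tip_of 0.58 [0.516 0.247 0.065]
top slot tip_of 0.56 [0.51  0.27  0.066]
top lid_edge tip_of 0.95 [0.5   0.163 0.274]
top lid_edge boxes_of 0.72 [0.506 0.175 0.273]
top giftbox tip_of 0.94 [ 0.568 -0.057  0.003]
top giftbox tip_of 0.57 [0.51  0.272 0.066]
top giftbox tip_of 0.24 [0.507 0.163 0.274]
top mug tip_of 0.96 [ 0.594  0.493 -0.001]
top handwash tip_of 0.92 [ 0.551 -0.485 -0.001]
top vase tip_of 0.94 [ 0.722 -0.01  -0.002]
[[-0.001  0.948  0.319  0.082]
 [ 1.     0.001  0.     0.   ]
 [-0.     0.319 -0.948  0.031]
 [ 0.     0.     0.     1.   ]]
```

View pics/top0.png

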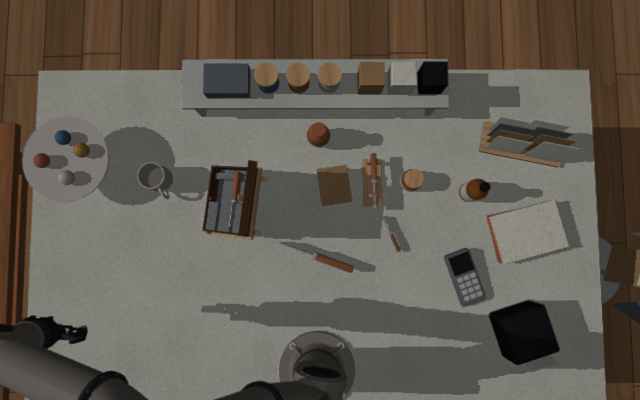

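View pics/scene0.png

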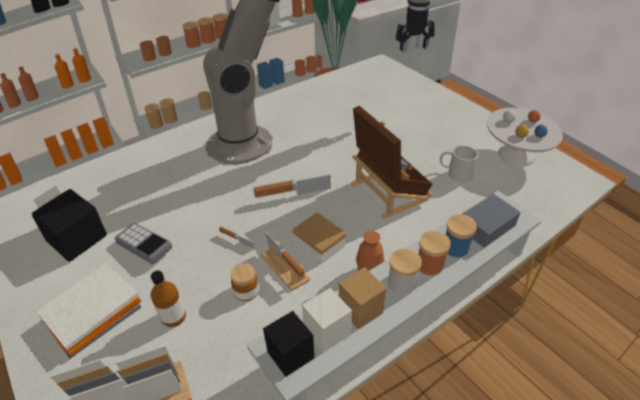

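The top view shows the cleaver in its rest at about (373,180), with its handle pointing away from the robot. The case is at (232,200) and its lid stands at (250,200). The gift box is at (334,186) and the candle at (413,180). The scene view agrees, and the middle-sized knife is the one in the rest: a larger knife and a smaller one lie flat on the table.

```bash
cat >> h.py <<'E'
def go(P,M,N):
    """print N rows from measured pose to (P,M): constant tool twist split"""
    o=r.get_obs(); p=np.array(o["tcp_pos"]); A=R.from_rotvec(o["orientation"]); B=R.from_matrix(M)
    rv=(A.inv()*B).as_rotvec()/N; st=R.from_rotvec(rv); d=(np.array(P)-p)/N; q=A
    for i in range(N):
        t=q.inv().apply(d); q=q*st
        if i in(0,N//2,N-1) or np.linalg.norm(rv)>0.004: print(i,"t",np.round(t*1000,1),"mm a",np.round(np.degrees(rv),2))
def down(yaw):  # tool y = world y rotated by yaw (rad), z down
    c,s=np.cos(yaw),np.sin(yaw); return np.array([[-c,-s,0],[-s,c,0],[0,0,-1.]])
E
python3 - <<'E'
from h import *
go([.5,.45,.5],down(0),10)
# case edges from top: enlarge crop
im=cv2.imread("pics/top0.png")[140:260,180:420]; cv2.imwrite("pics/topc.png",cv2.resize(im,None,fx=3.3,fy=3.3,interpolation=cv2.INTER_CUBIC))
E
```

```text
0 t [-36.2 -10.8  -9.5] mm a [ 0.    0.   -1.55]
1 t [-35.9 -11.8  -9.5] mm a [ 0.    0.   -1.55]
2 t [-35.6 -12.7  -9.5] mm a [ 0.    0.   -1.55]
3 t [-35.2 -13.7  -9.5] mm a [ 0.    0.   -1.55]
4 t [-34.8 -14.6  -9.5] mm a [ 0.    0.   -1.55]
5 t [-34.4 -15.6  -9.5] mm a [ 0.    0.   -1.55]
6 t [-34.  -16.5  -9.5] mm a [ 0.    0.   -1.55]
7 t [-33.5 -17.4  -9.5] mm a [ 0.    0.   -1.55]
8 t [-33.  -18.3  -9.5] mm a [ 0.    0.   -1.55]
9 t [-32.5 -19.2  -9.5] mm a [ 0.    0.   -1.55]
```

View pics/topc.png

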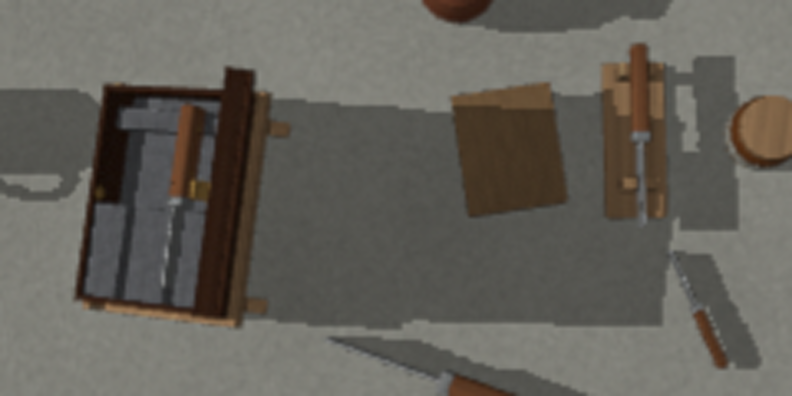

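The crop shows the case's front rim running from (77,298) to (105,85), the empty slot at about (122,290)–(128,208), and the knife from (643,220) to (638,45). I'll start moving now and work out the yaws from these points.

Emit:
{"fn": "arm_command", "kwargs": {
  "plan": [
    {"tx": -0.036,"ty": -0.011,"tz": -0.0095,"az": -1.55,"claw": 0.35},
    {"tx": -0.036,"ty": -0.012,"tz": -0.0095,"az": -1.55,"claw": 0.35},
    {"tx": -0.0355,"ty": -0.013,"tz": -0.0095,"az": -1.55,"claw": 0.35},
    {"tx": -0.035,"ty": -0.014,"tz": -0.0095,"az": -1.55,"claw": 0.35},
    {"tx": -0.035,"ty": -0.0145,"tz": -0.0095,"az": -1.55,"claw": 0.35},
    {"tx": -0.0345,"ty": -0.0155,"tz": -0.0095,"az": -1.55,"claw": 0.35},
    {"tx": -0.034,"ty": -0.0165,"tz": -0.0095,"az": -1.55,"claw": 0.35},
    {"tx": -0.0335,"ty": -0.0175,"tz": -0.0095,"az": -1.55,"claw": 0.35},
    {"tx": -0.033,"ty": -0.018,"tz": -0.0095,"az": -1.55,"claw": 0.35},
    {"tx": -0.0325,"ty": -0.019,"tz": -0.0095,"az": -1.55,"claw": 0.35}
  ]
}}

```text
invalid input at $.plan[0]: expected keys claw, tx, ty, tz, ax, ay, az
```

Run:
```python
from h import *
np.set_printoptions(precision=4,suppress=True)
T=T_cam("top")
f=lambda u,v,z: atz("top",T,((u+.5)/3.3-.5+180,(v+.5)/3.3-.5+140),z)
a,b=f(77,298,.073),f(105,85,.073); print(a,b,np.linalg.norm(b-a),np.degrees(np.arctan2(*(b-a)[[1,0]])))
a,b=f(122,290,.09),f(128,208,.09); print(a,b,np.degrees(np.arctan2(*(b-a)[[1,0]])))
a,b=f(643,220,.07),f(638,45,.07); print(a,b,np.linalg.norm(b-a),np.degrees(np.arctan2(*(b-a)[[1,0]])))
# wrist case look
print(r.get_obs()["tcp_pos"],r.get_obs()["grip_width"])
T=T_cam("wrist");save(r.grab_frame("wrist"),"w1.png")
for n in ["case","slot","lid_edge"]:
    for d in r.tip_of(n,"wrist"): print(n,round(d["confidence"],2),w(T,d["location"]))
go([.6,-.18,.45],down(0),20)
```

```text
[0.4299 0.3379 0.073 ] [0.6253 0.3152 0.073 ] 0.19668274036730898 -6.6184894020812415
[0.4365 0.2937 0.09  ] [0.5105 0.2893 0.09  ] -3.448434296449758
[ 0.4989 -0.1786  0.07  ] [ 0.6614 -0.1764  0.07  ] 0.1625198313997954 0.7950909606125003
[0.1799 0.6506 0.4047] 0.08575274046557577
0 t [-31.3 -34.4  -2.3] mm a [-0.   -0.   -0.77]
1 t [-30.8 -34.8  -2.3] mm a [-0.   -0.   -0.77]
2 t [-30.4 -35.3  -2.3] mm a [-0.   -0.   -0.77]
3 t [-29.9 -35.7  -2.3] mm a [-0.   -0.   -0.77]
4 t [-29.4 -36.1  -2.3] mm a [-0.   -0.   -0.77]
5 t [-28.9 -36.5  -2.3] mm a [-0.   -0.   -0.77]
6 t [-28.4 -36.8  -2.3] mm a [-0.   -0.   -0.77]
7 t [-27.9 -37.2  -2.3] mm a [-0.   -0.   -0.77]
8 t [-27.4 -37.6  -2.3] mm a [-0.   -0.   -0.77]
9 t [-26.9 -38.   -2.3] mm a [-0.   -0.   -0.77]
10 t [-26.4 -38.3  -2.3] mm a [-0.   -0.   -0.77]
11 t [-25.9 -38.7  -2.3] mm a [-0.   -0.   -0.77]
12 t [-25.4 -39.   -2.3] mm a [-0.   -0.   -0.77]
13 t [-24.8 -39.4  -2.3] mm a [-0.   -0.   -0.77]
14 t [-24.3 -39.7  -2.3] mm a [-0.   -0.   -0.77]
15 t [-23.8 -40.   -2.3] mm a [-0.   -0.   -0.77]
16 t [-23.2 -40.3  -2.3] mm a [-0.   -0.   -0.77]
17 t [-22.7 -40.6  -2.3] mm a [-0.   -0.   -0.77]
18 t [-22.1 -40.9  -2.3] mm a [-0.   -0.   -0.77]
19 t [-21.6 -41.2  -2.3] mm a [-0.   -0.   -0.77]
```

View pics/w1.png

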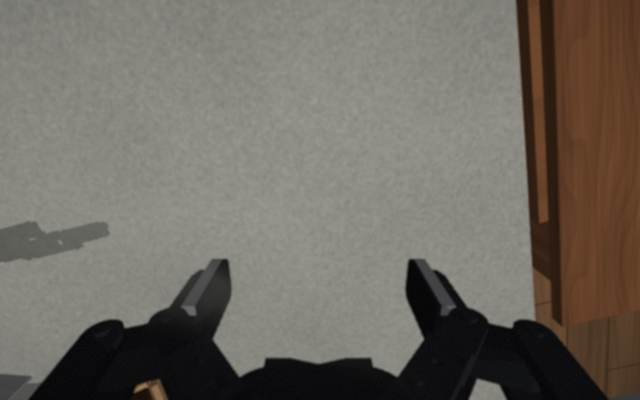

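The move was refused because every key must be present. The wrist picture therefore shows only bare table with the fingers at (215,285) and (420,285). I'll resend it.

Emit:
{"fn": "arm_command", "kwargs": {
  "plan": [
    {"tx": -0.036,"ty": -0.011,"tz": -0.0095,"ax": 0,"ay": 0,"az": -1.55,"claw": 0.35},
    {"tx": -0.036,"ty": -0.012,"tz": -0.0095,"ax": 0,"ay": 0,"az": -1.55,"claw": 0.35},
    {"tx": -0.0355,"ty": -0.013,"tz": -0.0095,"ax": 0,"ay": 0,"az": -1.55,"claw": 0.35},
    {"tx": -0.035,"ty": -0.014,"tz": -0.0095,"ax": 0,"ay": 0,"az": -1.55,"claw": 0.35},
    {"tx": -0.035,"ty": -0.0145,"tz": -0.0095,"ax": 0,"ay": 0,"az": -1.55,"claw": 0.35},
    {"tx": -0.0345,"ty": -0.0155,"tz": -0.0095,"ax": 0,"ay": 0,"az": -1.55,"claw": 0.35},
    {"tx": -0.034,"ty": -0.0165,"tz": -0.0095,"ax": 0,"ay": 0,"az": -1.55,"claw": 0.35},
    {"tx": -0.0335,"ty": -0.0175,"tz": -0.0095,"ax": 0,"ay": 0,"az": -1.55,"claw": 0.35},
    {"tx": -0.033,"ty": -0.018,"tz": -0.0095,"ax": 0,"ay": 0,"az": -1.55,"claw": 0.35},
    {"tx": -0.0325,"ty": -0.019,"tz": -0.0095,"ax": 0,"ay": 0,"az": -1.55,"claw": 0.35}
  ]
}}

```text
clock: 2.23
tcp_pos: [0.5011, 0.4485, 0.5004]
orientation: [-0.003, 3.141, 0.001]
contact_force: [0.1, 1.1, -0.3]
grip_width: 0.0554
gripper_force: 0.0
```

Run:
```python
from h import *
np.set_printoptions(precision=4,suppress=True)
o=r.get_obs();print(o["tcp_pos"],o["orientation"],o["grip_width"])
T=T_cam("wrist");save(r.grab_frame("wrist"),"w2.png")
for n in ["case","slot","lid_edge"]:
    for d in r.tip_of(n,"wrist"): print(n,round(d["confidence"],2),w(T,d["location"]))
go([.6,-.18,.45],down(0),20)
```

```text
[0.5011 0.4485 0.5004] [-0.0033  3.1414  0.0005] 0.05537862033271393
case 0.63 [0.5136 0.2507 0.062 ]
slot 0.77 [0.5118 0.2704 0.0688]
0 t [ -5.  -31.4   2.5] mm a [ 0.    0.   -0.01]
10 t [ -5.  -31.4   2.5] mm a [ 0.    0.   -0.01]
19 t [ -5.  -31.4   2.5] mm a [ 0.    0.   -0.01]
```

View pics/w2.png

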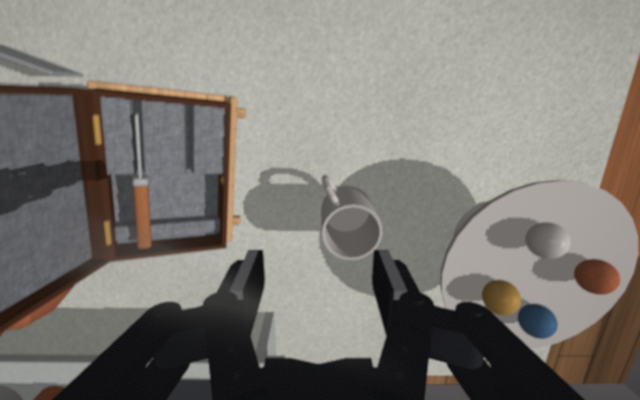

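The wrist view shows the case at left: the empty slot at (191,105–172), the front rim at x≈228 px, and the lid leaning to the left. Next I go over the knife.

Emit:
{"fn": "arm_command", "kwargs": {
  "plan": [
    {"tx": -0.005,"ty": -0.0315,"tz": 0.0025,"ax": 0,"ay": 0,"az": 0,"claw": 0.35},
    {"tx": -0.005,"ty": -0.0315,"tz": 0.0,"ax": 0,"ay": 0,"az": 0,"claw": 0.35},
    {"tx": -0.005,"ty": -0.0315,"tz": 0.0,"ax": 0,"ay": 0,"az": 0,"claw": 0.35},
    {"tx": -0.005,"ty": -0.0315,"tz": 0.0,"ax": 0,"ay": 0,"az": 0,"claw": 0.35},
    {"tx": -0.005,"ty": -0.0315,"tz": 0.0,"ax": 0,"ay": 0,"az": 0,"claw": 0.35},
    {"tx": -0.005,"ty": -0.0315,"tz": 0.0,"ax": 0,"ay": 0,"az": 0,"claw": 0.35},
    {"tx": -0.005,"ty": -0.0315,"tz": 0.0,"ax": 0,"ay": 0,"az": 0,"claw": 0.35},
    {"tx": -0.005,"ty": -0.0315,"tz": 0.0,"ax": 0,"ay": 0,"az": 0,"claw": 0.35},
    {"tx": -0.005,"ty": -0.0315,"tz": 0.0,"ax": 0,"ay": 0,"az": 0,"claw": 0.35},
    {"tx": -0.005,"ty": -0.0315,"tz": 0.0,"ax": 0,"ay": 0,"az": 0,"claw": 0.35}
  ]
}}

```text
clock: 3.27
tcp_pos: [0.5491, 0.1352, 0.4969]
orientation: [0.006, -3.141, -0.001]
contact_force: [0.0, -0.8, -0.7]
grip_width: 0.0554
gripper_force: 0.0
```

Emit:
{"fn": "arm_command", "kwargs": {
  "plan": [
    {"tx": -0.005,"ty": -0.0315,"tz": 0.0,"ax": 0,"ay": 0,"az": 0,"claw": 0.35},
    {"tx": -0.005,"ty": -0.0315,"tz": 0.0,"ax": 0,"ay": 0,"az": 0,"claw": 0.35},
    {"tx": -0.005,"ty": -0.0315,"tz": 0.01,"ax": 0,"ay": 0,"az": 0,"claw": 0.35},
    {"tx": -0.005,"ty": -0.0315,"tz": 0.015,"ax": 0,"ay": 0,"az": 0,"claw": 0.35},
    {"tx": -0.005,"ty": -0.0315,"tz": 0.02,"ax": 0,"ay": 0,"az": 0,"claw": 0.35},
    {"tx": -0.005,"ty": -0.0315,"tz": 0.02,"ax": 0,"ay": 0,"az": 0,"claw": 0.35},
    {"tx": -0.005,"ty": -0.0315,"tz": 0.02,"ax": 0,"ay": 0,"az": 0,"claw": 0.35},
    {"tx": -0.005,"ty": -0.0315,"tz": 0.02,"ax": 0,"ay": 0,"az": 0,"claw": 0.35},
    {"tx": -0.005,"ty": -0.0315,"tz": 0.02,"ax": 0,"ay": 0,"az": 0,"claw": 0.35},
    {"tx": -0.005,"ty": -0.0315,"tz": 0.015,"ax": 0,"ay": 0,"az": 0,"claw": 0.35}
  ]
}}

```text
clock: 4.1
tcp_pos: [0.6001, -0.1791, 0.355]
orientation: [0.006, -3.14, -0.003]
contact_force: [1.0, 0.1, 0.3]
grip_width: 0.0556
gripper_force: 0.0
```

Run:
```python
from h import *
np.set_printoptions(precision=4,suppress=True)
o=r.get_obs();print(o["tcp_pos"],o["orientation"],o["grip_width"])
T=T_cam("wrist");save(r.grab_frame("wrist"),"w3.png")
for n in ["knife","rest","candle","giftbox"]:
    for d in r.tip_of(n,"wrist"): print(n,round(d["confidence"],2),w(T,d["location"]))
# front rim & slot from w2: pose then
T2=np.eye(4);T2[:3,:3]=R.from_rotvec([-.0033,3.1414,.0005]).as_matrix();T2[:3,3]=[.5011,.4485,.5004]
T2=T2@np.array(r.camera_model("wrist")["tool_from_camera"])
for a,b,z in [((229,97),(226,247),.073),((191,105),(191,172),.087),((139,113),(144,180),.11)]:
    a,b=atz("wrist",T2,a,z),atz("wrist",T2,b,z);print(a,b,np.linalg.norm(b-a),np.degrees(np.arctan2(*(b-a)[[1,0]])))
```

```text
[ 0.6001 -0.1791  0.355 ] [ 0.006  -3.1396 -0.0025] 0.05559568495663639
knife 0.55 [ 0.5738 -0.1749  0.0273]
rest 0.73 [ 0.5798 -0.1785 -0.0024]
candle 0.88 [ 0.5843 -0.2991 -0.0005]
giftbox 0.69 [ 0.5709 -0.0536  0.0028]
[0.4204 0.3398 0.073 ] [0.6252 0.3169 0.073 ] 0.2061024344966869 -6.390328995810348
[0.4294 0.2975 0.087 ] [0.5113 0.2869 0.087 ] 0.08260100352525096 -7.389435078076355
[0.4374 0.2465 0.11  ] [0.5157 0.2382 0.11  ] 0.07876886387660974 -6.052760092705482
```

View pics/w3.png

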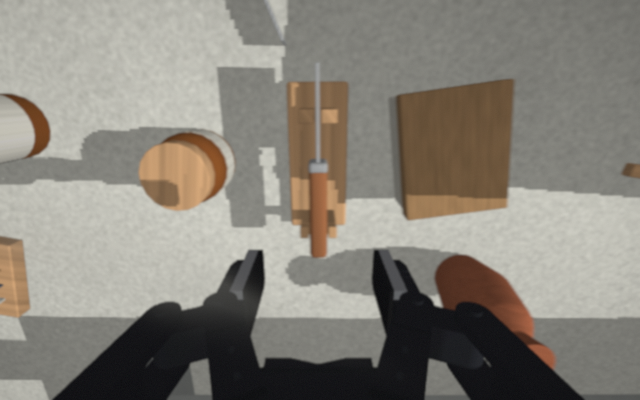

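The wrist view shows the cleaver blade from (318,65) to (318,160) and the handle to (319,255), centred between the fingers. The candle and gift box are clear of the fingers.

Run:
```python
from h import *
np.set_printoptions(precision=4,suppress=True)
T=T_cam("wrist")
for p in [(318,65),(318,165),(319,250)]: print(atz("wrist",T,p,.07))
```

```text
[ 0.4957 -0.1776  0.07  ]
[ 0.5739 -0.1775  0.07  ]
[ 0.6544 -0.1764  0.07  ]
```

Emit:
{"fn": "arm_command", "kwargs": {
  "plan": [
    {"tx": -0.003,"ty": 0.002,"tz": 0.015,"ax": 0,"ay": 0,"az": -0.4,"claw": 0.35},
    {"tx": 0,"ty": 0,"tz": 0.015,"ax": 0,"ay": 0,"az": 0,"claw": 0.35},
    {"tx": 0,"ty": 0,"tz": 0.015,"ax": 0,"ay": 0,"az": 0,"claw": 0.35},
    {"tx": 0,"ty": 0,"tz": 0.015,"ax": 0,"ay": 0,"az": 0,"claw": 0.35},
    {"tx": 0,"ty": 0,"tz": 0.015,"ax": 0,"ay": 0,"az": 0,"claw": 0.35},
    {"tx": 0,"ty": 0,"tz": 0.015,"ax": 0,"ay": 0,"az": 0,"claw": 0.35},
    {"tx": 0,"ty": 0,"tz": 0.015,"ax": 0,"ay": 0,"az": 0,"claw": 0.35},
    {"tx": 0,"ty": 0,"tz": 0.015,"ax": 0,"ay": 0,"az": 0,"claw": 0.35},
    {"tx": 0,"ty": 0,"tz": 0.012,"ax": 0,"ay": 0,"az": 0,"claw": 0.35},
    {"tx": 0,"ty": 0,"tz": 0.009,"ax": 0,"ay": 0,"az": 0,"claw": 0.35}
  ]
}}

```text
clock: 5.18
tcp_pos: [0.6035, -0.1758, 0.2156]
orientation: [-0.017, 3.141, 0.002]
contact_force: [1.0, -0.3, 0.7]
grip_width: 0.0555
gripper_force: 0.0
```

Emit:
{"fn": "arm_command", "kwargs": {
  "plan": [
    {"tx": 0,"ty": 0,"tz": 0,"ax": 0,"ay": 0,"az": 0,"claw": 0.35},
    {"tx": 0,"ty": 0,"tz": 0,"ax": 0,"ay": 0,"az": 0,"claw": 0.7},
    {"tx": 0,"ty": 0,"tz": 0,"ax": 0,"ay": 0,"az": 0,"claw": 0.8},
    {"tx": 0,"ty": 0,"tz": 0,"ax": 0,"ay": 0,"az": 0,"claw": 1},
    {"tx": 0,"ty": 0,"tz": 0,"ax": 0,"ay": 0,"az": 0,"claw": 1},
    {"tx": 0,"ty": 0,"tz": 0,"ax": 0,"ay": 0,"az": 0,"claw": 1},
    {"tx": 0,"ty": 0,"tz": 0,"ax": 0,"ay": 0,"az": 0,"claw": 1},
    {"tx": 0,"ty": 0,"tz": 0,"ax": 0,"ay": 0,"az": 0,"claw": 1},
    {"tx": 0,"ty": 0,"tz": 0,"ax": 0,"ay": 0,"az": 0,"claw": 1},
    {"tx": 0,"ty": 0,"tz": 0,"ax": 0,"ay": 0,"az": 0,"claw": 1}
  ],
  "squeeze": 50
}}

```text
clock: 6.02
tcp_pos: [0.6036, -0.1783, 0.2173]
orientation: [-0.012, 3.14, -0.0]
contact_force: [0.3, -0.3, 6.7]
grip_width: 0.0153
gripper_force: 49.3
```

Emit:
{"fn": "arm_command", "kwargs": {
  "plan": [
    {"tx": 0,"ty": 0,"tz": -0.01,"ax": 0,"ay": 0,"az": 0,"claw": 1},
    {"tx": 0,"ty": 0,"tz": -0.02,"ax": 0,"ay": 0,"az": 0,"claw": 1},
    {"tx": 0,"ty": 0,"tz": -0.03,"ax": 0,"ay": 0,"az": 0,"claw": 1},
    {"tx": 0,"ty": 0,"tz": -0.035,"ax": 0,"ay": 0,"az": 0,"claw": 1},
    {"tx": 0,"ty": 0,"tz": -0.035,"ax": 0,"ay": 0,"az": 0,"claw": 1},
    {"tx": 0,"ty": 0,"tz": -0.035,"ax": 0,"ay": 0,"az": 0,"claw": 1},
    {"tx": 0,"ty": 0,"tz": -0.035,"ax": 0,"ay": 0,"az": 0,"claw": 1},
    {"tx": 0,"ty": 0,"tz": -0.035,"ax": 0,"ay": 0,"az": 0,"claw": 1},
    {"tx": 0,"ty": 0,"tz": -0.035,"ax": 0,"ay": 0,"az": 0,"claw": 1},
    {"tx": 0,"ty": 0,"tz": -0.03,"ax": 0,"ay": 0,"az": 0,"claw": 1}
  ]
}}

```text
clock: 6.85
tcp_pos: [0.6024, -0.1784, 0.5192]
orientation: [-0.011, 3.14, -0.0]
contact_force: [1.4, -0.1, -1.2]
grip_width: 0.0149
gripper_force: 48.8
```

```bash
cat >> h.py <<'E'
def case(yaw=-6.5):
    a=np.radians(28); s,c=np.sin(a),np.cos(a)
    return R.from_euler("z",yaw,degrees=True).as_matrix()@np.array([[0,1,0],[-c,0,s],[s,0,c]])
def tool(C): return np.stack([-C[:,1],-C[:,0],-C[:,2]],1)
SLOT=np.array([.510,.2725,.067])
E
python3 - <<'E'
from h import *
np.set_printoptions(precision=4,suppress=True)
o=r.get_obs();print(o["tcp_pos"],o["grip_width"],o["gripper_force"])
C=case(); print(C); H=SLOT+C@[0,.03,.287]; print(H)
go([H[0],H[1],.517],down(0),20)
E
```

```text
[ 0.6024 -0.1784  0.5192] 0.014897074322090123 48.80987584590912
[[-0.1     0.9936  0.0531]
 [-0.8773 -0.1132  0.4665]
 [ 0.4695  0.      0.8829]]
[0.5551 0.403  0.3204]
0 t [ 2.2 29.1  0.1] mm a [-0.    0.    0.02]
10 t [ 2.3 29.1  0.1] mm a [-0.    0.    0.02]
19 t [ 2.4 29.1  0.1] mm a [-0.    0.    0.02]
```

Emit:
{"fn": "arm_command", "kwargs": {
  "plan": [
    {"tx": 0.0023,"ty": 0.029,"tz": 0,"ax": 0,"ay": 0,"az": 0,"claw": 1},
    {"tx": 0.0023,"ty": 0.029,"tz": 0,"ax": 0,"ay": 0,"az": 0,"claw": 1},
    {"tx": 0.0023,"ty": 0.029,"tz": 0,"ax": 0,"ay": 0,"az": 0,"claw": 1},
    {"tx": 0.0023,"ty": 0.029,"tz": 0,"ax": 0,"ay": 0,"az": 0,"claw": 1},
    {"tx": 0.0023,"ty": 0.029,"tz": 0,"ax": 0,"ay": 0,"az": 0,"claw": 1},
    {"tx": 0.0023,"ty": 0.029,"tz": 0,"ax": 0,"ay": 0,"az": 0,"claw": 1},
    {"tx": 0.0023,"ty": 0.029,"tz": 0,"ax": 0,"ay": 0,"az": 0,"claw": 1},
    {"tx": 0.0023,"ty": 0.029,"tz": 0,"ax": 0,"ay": 0,"az": 0,"claw": 1},
    {"tx": 0.0023,"ty": 0.029,"tz": 0,"ax": 0,"ay": 0,"az": 0,"claw": 1},
    {"tx": 0.0023,"ty": 0.029,"tz": 0,"ax": 0,"ay": 0,"az": 0,"claw": 1}
  ]
}}

```text
clock: 7.68
tcp_pos: [0.5771, 0.1127, 0.5164]
orientation: [0.011, -3.141, 0.0]
contact_force: [0.3, -0.4, -1.5]
grip_width: 0.0153
gripper_force: 48.9
```

Emit:
{"fn": "arm_command", "kwargs": {
  "plan": [
    {"tx": 0.0023,"ty": 0.029,"tz": 0,"ax": 0,"ay": 0,"az": 0,"claw": 1},
    {"tx": 0.0023,"ty": 0.029,"tz": 0,"ax": 0,"ay": 0,"az": 0,"claw": 1},
    {"tx": 0.0023,"ty": 0.029,"tz": 0,"ax": 0,"ay": 0,"az": 0,"claw": 1},
    {"tx": 0.0023,"ty": 0.029,"tz": 0,"ax": 0,"ay": 0,"az": 0,"claw": 1},
    {"tx": 0.0023,"ty": 0.029,"tz": 0,"ax": 0,"ay": 0,"az": 0,"claw": 1},
    {"tx": 0.0023,"ty": 0.029,"tz": 0,"ax": 0,"ay": 0,"az": 0,"claw": 1},
    {"tx": 0.0023,"ty": 0.029,"tz": 0,"ax": 0,"ay": 0,"az": 0,"claw": 1},
    {"tx": 0.0023,"ty": 0.029,"tz": 0,"ax": 0,"ay": 0,"az": 0,"claw": 1},
    {"tx": 0.0023,"ty": 0.029,"tz": 0,"ax": 0,"ay": 0,"az": 0,"claw": 1},
    {"tx": 0.0023,"ty": 0.029,"tz": 0,"ax": 0,"ay": 0,"az": 0,"claw": 1}
  ]
}}

```text
clock: 8.52
tcp_pos: [0.5522, 0.4024, 0.5163]
orientation: [0.011, -3.141, 0.001]
contact_force: [1.1, 0.1, -1.4]
grip_width: 0.0153
gripper_force: 48.9
```

Run:
```python
from h import *
C=case(); H=SLOT+C@[0,.03,.287]
print(r.get_obs()["tcp_pos"]);go(H,tool(C),10)
```

```text
[0.55216911 0.40239686 0.51626289]
0 t [-0.3  0.1 19.6] mm a [2.79 0.17 0.68]
1 t [-0.3  1.  19.6] mm a [2.79 0.17 0.68]
2 t [-0.4  2.  19.5] mm a [2.79 0.17 0.68]
3 t [-0.4  2.9 19.4] mm a [2.79 0.17 0.68]
4 t [-0.4  3.9 19.2] mm a [2.79 0.17 0.68]
5 t [-0.4  4.8 19. ] mm a [2.79 0.17 0.68]
6 t [-0.4  5.7 18.7] mm a [2.79 0.17 0.68]
7 t [-0.4  6.7 18.4] mm a [2.79 0.17 0.68]
8 t [-0.4  7.5 18.1] mm a [2.79 0.17 0.68]
9 t [-0.3  8.4 17.7] mm a [2.79 0.17 0.68]
```

Emit:
{"fn": "arm_command", "kwargs": {
  "plan": [
    {"tx": 0,"ty": 0,"tz": 0.0195,"ax": 2.8,"ay": 0.17,"az": 0.68,"claw": 1},
    {"tx": 0,"ty": 0.001,"tz": 0.0195,"ax": 2.8,"ay": 0.17,"az": 0.68,"claw": 1},
    {"tx": 0,"ty": 0.002,"tz": 0.0195,"ax": 2.8,"ay": 0.17,"az": 0.68,"claw": 1},
    {"tx": 0,"ty": 0.003,"tz": 0.0195,"ax": 2.8,"ay": 0.17,"az": 0.68,"claw": 1},
    {"tx": 0,"ty": 0.004,"tz": 0.019,"ax": 2.8,"ay": 0.17,"az": 0.68,"claw": 1},
    {"tx": -0.001,"ty": 0.005,"tz": 0.019,"ax": 2.8,"ay": 0.17,"az": 0.68,"claw": 1},
    {"tx": -0.001,"ty": 0.0055,"tz": 0.0185,"ax": 2.8,"ay": 0.17,"az": 0.68,"claw": 1},
    {"tx": -0.001,"ty": 0.0065,"tz": 0.0185,"ax": 2.8,"ay": 0.17,"az": 0.68,"claw": 1},
    {"tx": 0,"ty": 0.0075,"tz": 0.018,"ax": 2.8,"ay": 0.17,"az": 0.68,"claw": 1},
    {"tx": 0,"ty": 0.0085,"tz": 0.0175,"ax": 2.8,"ay": 0.17,"az": 0.68,"claw": 1}
  ]
}}

```text
clock: 9.35
tcp_pos: [0.5547, 0.402, 0.3199]
orientation: [-0.173, -3.016, 0.758]
contact_force: [1.1, 0.2, -2.1]
grip_width: 0.0154
gripper_force: 49.0
```

Run:
```python
from h import *
np.set_printoptions(precision=4,suppress=True)
o=r.get_obs();print(o["tcp_pos"],o["orientation"])
C=case(); H=SLOT+C@[0,.03,.287]; go(H,tool(C),1)
T=T_cam("wrist"); im=r.grab_frame("wrist"); save(im,"w4.png")
cv2.imwrite("pics/w4c.png",cv2.resize(im[:330,160:560,::-1],None,fx=1.8,fy=1.8,interpolation=cv2.INTER_CUBIC))
for n in ["knife","slot","case"]:
    for d in r.tip_of(n,"wrist"):
        p=w(T,d["location"]); print(n,round(d["confidence"],2),p, C.T@(p-SLOT))
T0=T_cam("top");r.grab_frame("top")
for d in r.tip_of("knife","top")+r.tip_of("slot","top"):
    p=w(T0,d["location"]); print("top",round(d["confidence"],2),p, C.T@(p-SLOT))
```

```text
[0.5547 0.402  0.3199] [-0.1729 -3.0157  0.7579]
0 t [-0.2  0.7 -0.9] mm a [-0.21  0.   -0.06]
knife 0.95 [0.5155 0.3211 0.1534] [-0.0026 -0.      0.0993]
slot 0.73 [0.5149 0.2501 0.0639] [ 0.0177  0.0074 -0.013 ]
slot 0.65 [0.5136 0.2742 0.0673] [-0.0017  0.0034  0.0012]
top 0.87 [0.51   0.3182 0.1539] [ 0.0008 -0.0052  0.0981]
top 0.78 [0.3515 0.0119 0.002 ] [ 0.2139 -0.128  -0.1874]
top 0.42 [ 0.4196 -0.2284 -0.0013] [ 0.4164 -0.0331 -0.2988]
top 0.68 [0.5108 0.2767 0.0667] [-0.0039  0.0004  0.0017]
```

View pics/w4c.png

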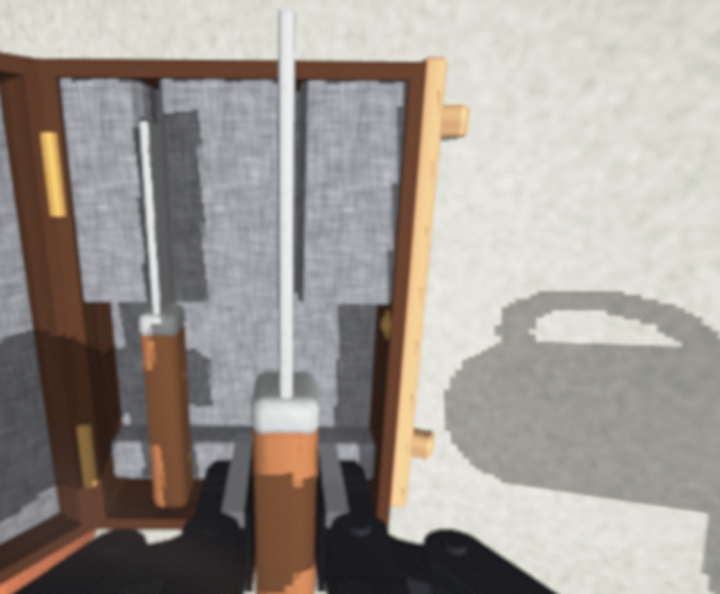

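The crop shows the blade at column 287, in the camera's symmetry plane. The slot's dark band is just right of it, with its right edge at (308,85) and (303,300). I'll compare predicted slot and wall edges with the intensity profiles.

Run:
```python
from h import *
im=cv2.imread("pics/w4.png"); g=im.mean(2).astype(int)
T=T_cam("wrist"); C=case(); CO=SLOT-C@[-.022,-.007,.010]
for y in (-.085,-.06,-.035):
    uv=[proj("wrist",T,CO+C@[x,y,z]) for x,z in [(-.0165,.04),(-.01875,.034),(-.022,.04),(-.02525,.034),(-.0275,.04),(-.064,.044),(-.07,.044),(.064,.044),(.032,.05)]]
    print(y,"row",round(uv[2][1]),"cols",np.round([u[0] for u in uv],1)); v=int(round(uv[2][1]))
    print(" slot 312..336",g[v,312:337]); print(" wall 376..400",g[v,376:406]);  print(" left 190..206",im[v,186:206,0]); print(" knife2 234..250",g[v,234:252])
```

```text
-0.085 row 55 cols [311.2 314.6 319.3 323.9 327.4 382.5 391.5 189.9 235.8]
 slot 312..336 [155 148 146 171 208 226 232 235 237 232 215 167 118  93  84  78  75  84
 109 136 148 150 153 157 158]
 wall 376..400 [172 167 163 163 164 166 160 137 104  74  63  68  74  74  75  75  73  76
  92 131 173 190 195 198 200 201 196 188 192 198]
 left 190..206 [ 46  45  45  46  46  41  38  60 105 143 159 164 167 166 167 172 173 172
 173 178]
 knife2 234..250 [134 129 130 132 130 119 105  99  93  83  71  67  71  79  85  99 128 151]
-0.06 row 94 cols [311.5 314.7 319.3 323.7 327.1 380.2 388.8 194.7 239. ]
 slot 312..336 [156 151 146 170 208 226 232 236 236 229 200 149 109  89  79  72  77 104
 142 165 174 174 170 169 173]
 wall 376..400 [179 176 172 162 142 113  85  68  68  73  74  75  75  74  77  99 142 178
 192 198 199 201 199 192 189 194 200 210 219 221]
 left 190..206 [ 97 105 113 117 112 103  93  78  59  48  41  56  99 141 164 167 162 160
 164 166]
 knife2 234..250 [179 170 139 101 108 165 212 228 224 185 127  94  91  91  92  89  87  83]
-0.035 row 130 cols [311.7 314.9 319.3 323.6 326.8 378.  386.3 199.2 241.9]
 slot 312..336 [163 151 146 170 206 226 233 235 234 225 182 129  98  85  80  80  98 128
 149 152 151 151 150 151 148]
 wall 376..400 [159 144 118  88  67  65  72  74  74  72  74  75  98 141 178 194 199 200
 201 198 194 194 199 205 214 219 219 219 220 222]
 left 190..206 [ 44  44  45  44  46  44  43  45  46  46  46  46  45  44  41  54  94 134
 159 164]
 knife2 234..250 [166 174 176 168 142 107  93 130 186 223 225 193 142 106  95  92  92  90]
```

Emit:
{"fn": "arm_command", "kwargs": {
  "plan": [
    {"tx": -0.003,"ty": 0.0013,"tz": 0,"ax": -0.2,"ay": 0,"az": 0.4,"claw": 1},
    {"tx": 0,"ty": 0,"tz": 0.012,"ax": 0,"ay": 0,"az": 0,"claw": 1},
    {"tx": 0,"ty": 0,"tz": 0.012,"ax": 0,"ay": 0,"az": 0,"claw": 1},
    {"tx": 0,"ty": 0,"tz": 0.012,"ax": 0,"ay": 0,"az": 0,"claw": 1},
    {"tx": 0,"ty": 0,"tz": 0.012,"ax": 0,"ay": 0,"az": 0,"claw": 1},
    {"tx": 0,"ty": 0,"tz": 0.01,"ax": 0,"ay": 0,"az": 0,"claw": 1},
    {"tx": 0,"ty": 0,"tz": 0.008,"ax": 0,"ay": 0,"az": 0,"claw": 1},
    {"tx": 0,"ty": 0,"tz": 0.004,"ax": 0,"ay": 0,"az": 0,"claw": 1},
    {"tx": 0,"ty": 0,"tz": 0,"ax": 0,"ay": 0,"az": 0,"claw": 1},
    {"tx": 0,"ty": 0,"tz": 0,"ax": 0,"ay": 0,"az": 0,"claw": 1}
  ]
}}

```text
clock: 10.53
tcp_pos: [0.5543, 0.3706, 0.2584]
orientation: [-0.182, -3.019, 0.748]
contact_force: [-0.3, 0.3, -0.5]
grip_width: 0.0149
gripper_force: 49.1
```

Run:
```python
from h import *
np.set_printoptions(precision=4,suppress=True)
o=r.get_obs();print(o["tcp_pos"],o["contact_force"])
C=case(); print(C.T@(o["tcp_pos"]-SLOT))
T=T_cam("wrist"); im=r.grab_frame("wrist")
cv2.imwrite("pics/w5c.png",cv2.resize(im[:250,200:440,::-1],None,fx=2.4,fy=2.4,interpolation=cv2.INTER_CUBIC))
for n in ["knife","slot"]:
    for d in r.tip_of(n,"wrist"):
        p=w(T,d["location"]); print(n,round(d["confidence"],2), C.T@(p-SLOT))
```

```text
[0.5543 0.3706 0.2584] [-0.2862  0.311  -0.5418]
[-0.0007  0.0329  0.2171]
knife 0.68 [-0.0044  0.0002  0.0325]
knife 0.39 [ 0.0192  0.0087 -0.0145]
slot 0.68 [ 0.0006  0.0005 -0.0016]
```

View pics/w5c.png

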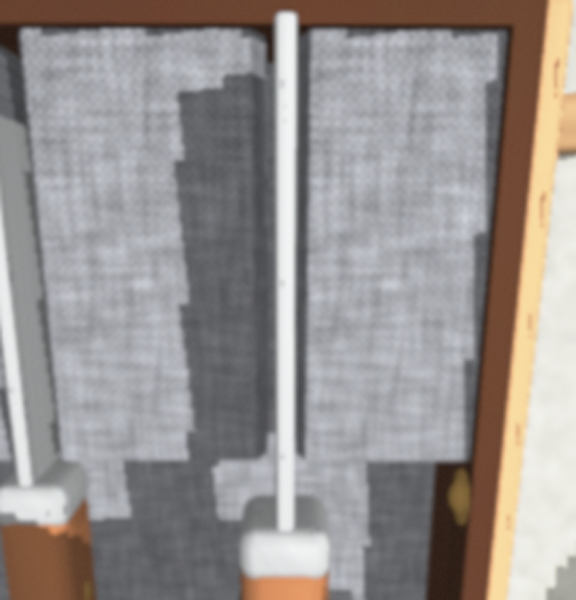

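The blade at column 286 is centred in the slot mouth, which runs from 266 to 307, and it is parallel to it. I'll lower it the last 30 mm.

Emit:
{"fn": "arm_command", "kwargs": {
  "plan": [
    {"tx": 0,"ty": 0,"tz": 0.005,"ax": 0,"ay": 0,"az": 0,"claw": 1},
    {"tx": 0,"ty": 0,"tz": 0.005,"ax": 0,"ay": 0,"az": 0,"claw": 1},
    {"tx": 0,"ty": 0,"tz": 0.005,"ax": 0,"ay": 0,"az": 0,"claw": 1},
    {"tx": 0,"ty": 0,"tz": 0.004,"ax": 0,"ay": 0,"az": 0,"claw": 1},
    {"tx": 0,"ty": 0,"tz": 0.003,"ax": 0,"ay": 0,"az": 0,"claw": 1},
    {"tx": 0,"ty": 0,"tz": 0.002,"ax": 0,"ay": 0,"az": 0,"claw": 1},
    {"tx": 0,"ty": 0,"tz": 0.002,"ax": 0,"ay": 0,"az": 0,"claw": 1},
    {"tx": 0,"ty": 0,"tz": 0,"ax": 0,"ay": 0,"az": 0,"claw": 1},
    {"tx": 0,"ty": 0,"tz": 0,"ax": 0,"ay": 0,"az": 0,"claw": 1},
    {"tx": 0,"ty": 0,"tz": 0,"ax": 0,"ay": 0,"az": 0,"claw": 1}
  ]
}}

```text
clock: 11.52
tcp_pos: [0.5529, 0.3586, 0.2356]
orientation: [-0.182, -3.02, 0.748]
contact_force: [-0.1, 0.6, -1.5]
grip_width: 0.0148
gripper_force: 49.1
```

Run:
```python
from h import *
np.set_printoptions(precision=4,suppress=True)
o=r.get_obs();C=case(); print(C.T@(o["tcp_pos"]-SLOT), C.T@o["contact_force"], o["moment"])
```

```text
[-0.0007  0.0329  0.1913] [-1.2116 -0.2145 -1.0104] [ 0.6395 -0.1464  0.0236]
```

Emit:
{"fn": "arm_command", "kwargs": {
  "plan": [
    {"tx": 0,"ty": 0,"tz": 0.001,"ax": 0,"ay": 0,"az": 0,"claw": 1},
    {"tx": 0,"ty": 0,"tz": 0.001,"ax": 0,"ay": 0,"az": 0,"claw": 1},
    {"tx": 0,"ty": 0,"tz": 0.001,"ax": 0,"ay": 0,"az": 0,"claw": 1},
    {"tx": 0,"ty": 0,"tz": 0.001,"ax": 0,"ay": 0,"az": 0,"claw": 1},
    {"tx": 0,"ty": 0,"tz": 0.001,"ax": 0,"ay": 0,"az": 0,"claw": 1},
    {"tx": 0,"ty": 0,"tz": 0.0,"ax": 0,"ay": 0,"az": 0,"claw": 1},
    {"tx": 0,"ty": 0,"tz": 0,"ax": 0,"ay": 0,"az": 0,"claw": 1},
    {"tx": 0,"ty": 0,"tz": 0,"ax": 0,"ay": 0,"az": 0,"claw": 1},
    {"tx": 0,"ty": 0,"tz": 0,"ax": 0,"ay": 0,"az": 0,"claw": 1},
    {"tx": 0,"ty": 0,"tz": 0,"ax": 0,"ay": 0,"az": 0,"claw": 1}
  ]
}}

```text
clock: 12.35
tcp_pos: [0.5526, 0.3565, 0.2317]
orientation: [-0.182, -3.02, 0.748]
contact_force: [-1.4, 1.3, 4.8]
grip_width: 0.0154
gripper_force: 50.0
```

Run:
```python
from h import *
np.set_printoptions(precision=4,suppress=True)
o=r.get_obs();C=case(); print(C.T@(o["tcp_pos"]-SLOT), C.T@o["contact_force"], o["moment"])
```

```text
[-0.0006  0.0328  0.1869] [ 1.2345 -1.5314  4.8281] [ 0.2474  0.3534 -0.1589]
```

Emit:
{"fn": "arm_command", "kwargs": {
  "plan": [
    {"tx": 0,"ty": 0,"tz": 0,"ax": 0,"ay": 0,"az": 0,"claw": 0.8},
    {"tx": 0,"ty": 0,"tz": 0,"ax": 0,"ay": 0,"az": 0,"claw": 0.75},
    {"tx": 0,"ty": 0,"tz": 0,"ax": 0,"ay": 0,"az": 0,"claw": 0.7},
    {"tx": 0,"ty": 0,"tz": 0,"ax": 0,"ay": 0,"az": 0,"claw": 0.62},
    {"tx": 0,"ty": 0,"tz": 0,"ax": 0,"ay": 0,"az": 0,"claw": 0.62},
    {"tx": 0,"ty": 0,"tz": 0,"ax": 0,"ay": 0,"az": 0,"claw": 0.62},
    {"tx": 0,"ty": 0,"tz": 0,"ax": 0,"ay": 0,"az": 0,"claw": 0.62},
    {"tx": 0,"ty": 0,"tz": 0,"ax": 0,"ay": 0,"az": 0,"claw": 0.62},
    {"tx": 0,"ty": 0,"tz": -0.01,"ax": 0,"ay": 0,"az": 0,"claw": 0.62},
    {"tx": 0,"ty": 0,"tz": -0.015,"ax": 0,"ay": 0,"az": 0,"claw": 0.62}
  ]
}}

```text
clock: 13.18
tcp_pos: [0.5536, 0.3671, 0.2526]
orientation: [-0.183, -3.016, 0.752]
contact_force: [0.9, -0.1, -0.9]
grip_width: 0.0324
gripper_force: 0.0
```

Emit:
{"fn": "arm_command", "kwargs": {
  "plan": [
    {"tx": 0,"ty": 0,"tz": -0.02,"ax": 0,"ay": 0,"az": 0,"claw": 0.62},
    {"tx": 0,"ty": 0,"tz": -0.02,"ax": 0,"ay": 0,"az": 0,"claw": 0.62},
    {"tx": 0,"ty": 0,"tz": -0.02,"ax": 0,"ay": 0,"az": 0,"claw": 0.62},
    {"tx": 0,"ty": 0,"tz": -0.02,"ax": 0,"ay": 0,"az": 0,"claw": 0.62},
    {"tx": 0,"ty": 0,"tz": -0.02,"ax": 0,"ay": 0,"az": 0,"claw": 1},
    {"tx": 0,"ty": 0,"tz": -0.02,"ax": 0,"ay": 0,"az": 0,"claw": 1},
    {"tx": 0,"ty": 0,"tz": -0.01,"ax": 0,"ay": 0,"az": 0,"claw": 1},
    {"tx": 0,"ty": 0,"tz": 0,"ax": 0,"ay": 0,"az": 0,"claw": 1},
    {"tx": 0,"ty": 0,"tz": 0,"ax": 0,"ay": 0,"az": 0,"claw": 1},
    {"tx": 0,"ty": 0,"tz": 0,"ax": 0,"ay": 0,"az": 0,"claw": 1}
  ]
}}

```text
clock: 14.02
tcp_pos: [0.5606, 0.4273, 0.3669]
orientation: [-0.182, -3.017, 0.751]
contact_force: [-0.2, 0.6, -0.8]
grip_width: 0.0
gripper_force: 0.0
```

Run:
```python
from h import *
np.set_printoptions(precision=4,suppress=True)
o=r.get_obs();C=case(); print(C.T@(o["tcp_pos"]-SLOT), o["tcp_pos"])
for c in ("wrist","top","scene"):
    T=T_cam(c); im=r.grab_frame(c)
    if c=="wrist": save(im,"w6.png")
    for n in ["knife","slot","lid_edge"]:
        for d in r.tip_of(n,c):
            p=w(T,d["location"]); q=C.T@(p-SLOT)
            if np.linalg.norm(q)<.3: print(c,n,round(d["confidence"],2), p,q)
```

```text
[-0.0001  0.0327  0.3397] [0.5606 0.4273 0.3669]
wrist knife 0.75 [0.5116 0.2766 0.0651] [-0.0046  0.0011  0.0003]
wrist slot 0.98 [0.5137 0.2689 0.0687] [ 0.0036  0.0041 -0.    ]
top knife 0.63 [0.5081 0.2718 0.0689] [ 0.0017 -0.0018  0.0013]
top slot 0.96 [0.5096 0.2728 0.0664] [-0.0005 -0.0005 -0.0004]
top lid_edge 0.75 [0.5016 0.162  0.272 ] [0.194  0.0042 0.129 ]
scene knife 0.52 [0.5079 0.2731 0.0668] [-0.0004 -0.0022  0.    ]
scene slot 0.58 [0.5087 0.2754 0.0692] [-0.0014 -0.0016  0.0033]
scene lid_edge 0.94 [0.5056 0.1677 0.2749] [0.19   0.0075 0.1344]
```

View pics/w6.png

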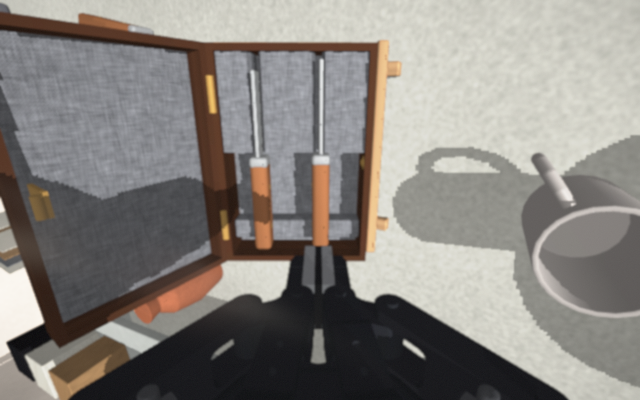

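Both knives are seated: the cleaver blade lies in the slot from (320,55) to (320,155) with its handle in the well, and the networks agree with the slot to within 5 mm. Next is the lid: I'll rise, turn upright and cross to its far side.

Run:
```python
from h import *
go([.54,.40,.53],down(np.radians(-6.5)),10)
```

```text
0 t [  1.7 -10.2 -12.9] mm a [-2.78  0.01 -0.04]
1 t [  1.7  -9.6 -13.4] mm a [-2.78  0.01 -0.04]
2 t [  1.7  -8.9 -13.8] mm a [-2.78  0.01 -0.04]
3 t [  1.7  -8.3 -14.3] mm a [-2.78  0.01 -0.04]
4 t [  1.7  -7.6 -14.6] mm a [-2.78  0.01 -0.04]
5 t [  1.7  -6.8 -15. ] mm a [-2.78  0.01 -0.04]
6 t [  1.7  -6.1 -15.3] mm a [-2.78  0.01 -0.04]
7 t [  1.7  -5.3 -15.6] mm a [-2.78  0.01 -0.04]
8 t [  1.7  -4.6 -15.8] mm a [-2.78  0.01 -0.04]
9 t [  1.7  -3.8 -16. ] mm a [-2.78  0.01 -0.04]
```

Emit:
{"fn": "arm_command", "kwargs": {
  "plan": [
    {"tx": 0.0017,"ty": -0.01,"tz": -0.013,"ax": -2.78,"ay": 0,"az": 0,"claw": 1},
    {"tx": 0.0017,"ty": -0.0095,"tz": -0.0135,"ax": -2.78,"ay": 0,"az": 0,"claw": 1},
    {"tx": 0.0017,"ty": -0.009,"tz": -0.014,"ax": -2.78,"ay": 0,"az": 0,"claw": 1},
    {"tx": 0.0017,"ty": -0.0085,"tz": -0.0145,"ax": -2.78,"ay": 0,"az": 0,"claw": 1},
    {"tx": 0.0017,"ty": -0.0075,"tz": -0.0145,"ax": -2.78,"ay": 0,"az": 0,"claw": 1},
    {"tx": 0.0017,"ty": -0.007,"tz": -0.015,"ax": -2.78,"ay": 0,"az": 0,"claw": 1},
    {"tx": 0.0017,"ty": -0.006,"tz": -0.0155,"ax": -2.78,"ay": 0,"az": 0,"claw": 1},
    {"tx": 0.0017,"ty": -0.0055,"tz": -0.0155,"ax": -2.78,"ay": 0,"az": 0,"claw": 1},
    {"tx": 0.0017,"ty": -0.0045,"tz": -0.016,"ax": -2.78,"ay": 0,"az": 0,"claw": 1},
    {"tx": 0.0017,"ty": -0.004,"tz": -0.016,"ax": -2.78,"ay": 0,"az": 0,"claw": 1}
  ]
}}

```text
clock: 15.45
tcp_pos: [0.5395, 0.3998, 0.5316]
orientation: [0.188, 3.132, 0.003]
contact_force: [0.6, 0.4, 0.0]
grip_width: 0.0001
gripper_force: 0.0
```

Emit:
{"fn": "arm_command", "kwargs": {
  "plan": [
    {"tx": 0.001,"ty": -0.03,"tz": 0,"ax": 0,"ay": 0,"az": 0,"claw": 1},
    {"tx": 0.001,"ty": -0.0305,"tz": 0,"ax": 0,"ay": 0,"az": 0,"claw": 1},
    {"tx": 0.001,"ty": -0.0305,"tz": 0,"ax": 0,"ay": 0,"az": 0,"claw": 1},
    {"tx": 0.001,"ty": -0.0305,"tz": 0,"ax": 0,"ay": 0,"az": 0,"claw": 1},
    {"tx": 0.001,"ty": -0.0305,"tz": 0,"ax": 0,"ay": 0,"az": 0,"claw": 1},
    {"tx": 0.001,"ty": -0.0305,"tz": 0,"ax": 0,"ay": 0,"az": 0,"claw": 1},
    {"tx": 0.001,"ty": -0.0305,"tz": 0,"ax": 0,"ay": 0,"az": 0,"claw": 1},
    {"tx": 0.001,"ty": -0.0305,"tz": 0,"ax": 0,"ay": 0,"az": 0,"claw": 1},
    {"tx": 0,"ty": -0.0305,"tz": 0,"ax": 0,"ay": 0,"az": 0,"claw": 1},
    {"tx": 0,"ty": -0.0305,"tz": 0,"ax": 0,"ay": 0,"az": 0,"claw": 1}
  ]
}}

```text
clock: 16.28
tcp_pos: [0.4949, 0.0971, 0.531]
orientation: [0.188, 3.132, -0.001]
contact_force: [-0.4, -0.4, 0.0]
grip_width: -0.0001
gripper_force: 0.0
```

Emit:
{"fn": "arm_command", "kwargs": {
  "plan": [
    {"tx": 0,"ty": 0,"tz": 0.015,"ax": 0,"ay": 0,"az": 0,"claw": 1},
    {"tx": 0,"ty": 0,"tz": 0.02,"ax": 0,"ay": 0,"az": 0,"claw": 1},
    {"tx": 0,"ty": 0,"tz": 0.02,"ax": 0,"ay": 0,"az": 0,"claw": 1},
    {"tx": 0,"ty": 0,"tz": 0.02,"ax": 0,"ay": 0,"az": 0,"claw": 1},
    {"tx": 0,"ty": 0,"tz": 0.02,"ax": 0,"ay": 0,"az": 0,"claw": 1},
    {"tx": 0,"ty": 0,"tz": 0.013,"ax": 0,"ay": 0,"az": 0,"claw": 1},
    {"tx": 0,"ty": 0.01,"tz": 0,"ax": 0,"ay": 0,"az": 0,"claw": 1},
    {"tx": 0,"ty": 0.01,"tz": 0,"ax": 0,"ay": 0,"az": 0,"claw": 1},
    {"tx": 0,"ty": 0.01,"tz": 0,"ax": 0,"ay": 0,"az": 0,"claw": 1},
    {"tx": 0,"ty": 0.01,"tz": 0,"ax": 0,"ay": 0,"az": 0,"claw": 1}
  ]
}}

```text
clock: 17.12
tcp_pos: [0.501, 0.1401, 0.424]
orientation: [0.186, 3.131, 0.001]
contact_force: [0.2, 0.3, 0.1]
grip_width: 0.0003
gripper_force: 0.0
```

Emit:
{"fn": "arm_command", "kwargs": {
  "plan": [
    {"tx": 0,"ty": 0.008,"tz": 0,"ax": 0,"ay": 0,"az": 0,"claw": 1},
    {"tx": 0,"ty": 0.008,"tz": 0,"ax": 0,"ay": 0,"az": 0,"claw": 1},
    {"tx": 0,"ty": 0.008,"tz": 0,"ax": 0,"ay": 0,"az": 0,"claw": 1},
    {"tx": 0,"ty": 0.008,"tz": 0,"ax": 0,"ay": 0,"az": 0,"claw": 1},
    {"tx": 0,"ty": 0.008,"tz": 0,"ax": 0,"ay": 0,"az": 0,"claw": 1},
    {"tx": 0,"ty": 0.008,"tz": 0,"ax": 0,"ay": 0,"az": 0,"claw": 1},
    {"tx": 0,"ty": 0.008,"tz": 0,"ax": 0,"ay": 0,"az": 0,"claw": 1},
    {"tx": 0,"ty": 0.008,"tz": 0,"ax": 0,"ay": 0,"az": 0,"claw": 1},
    {"tx": 0,"ty": 0.008,"tz": 0,"ax": 0,"ay": 0,"az": 0,"claw": 1},
    {"tx": 0,"ty": 0.008,"tz": 0,"ax": 0,"ay": 0,"az": 0,"claw": 1}
  ]
}}

```text
clock: 17.95
tcp_pos: [0.51, 0.2185, 0.4223]
orientation: [0.188, 3.134, -0.002]
contact_force: [-0.2, -1.8, -1.7]
grip_width: -0.0003
gripper_force: 0.8
```

Run:
```python
from h import *
np.set_printoptions(precision=4,suppress=True)
for c in ("top","scene"):
    T=T_cam(c); im=r.grab_frame(c)
    for n in ["lid_edge"]:
        for d in r.tip_of(n,c): print(c,n,round(d["confidence"],2), w(T,d["location"]))
```

```text
scene lid_edge 0.57 [0.5163 0.2419 0.275 ]
```

Emit:
{"fn": "arm_command", "kwargs": {
  "plan": [
    {"tx": 0,"ty": 0.008,"tz": 0,"ax": 0,"ay": 0,"az": 0,"claw": 1},
    {"tx": 0,"ty": 0.008,"tz": 0,"ax": 0,"ay": 0,"az": 0,"claw": 1},
    {"tx": 0,"ty": 0.008,"tz": 0,"ax": 0,"ay": 0,"az": 0,"claw": 1},
    {"tx": 0,"ty": 0.008,"tz": 0,"ax": 0,"ay": 0,"az": 0,"claw": 1},
    {"tx": 0,"ty": 0.008,"tz": 0,"ax": 0,"ay": 0,"az": 0,"claw": 1},
    {"tx": 0,"ty": 0.008,"tz": 0,"ax": 0,"ay": 0,"az": 0,"claw": 1},
    {"tx": 0,"ty": 0,"tz": 0,"ax": 0,"ay": 0,"az": 0,"claw": 1},
    {"tx": 0,"ty": 0,"tz": -0.02,"ax": 0,"ay": 0,"az": 0,"claw": 1},
    {"tx": 0,"ty": 0,"tz": -0.03,"ax": 0,"ay": 0,"az": 0,"claw": 1},
    {"tx": 0,"ty": 0,"tz": -0.03,"ax": 0,"ay": 0,"az": 0,"claw": 1}
  ]
}}

```text
clock: 18.98
tcp_pos: [0.5153, 0.2657, 0.5029]
orientation: [0.187, 3.135, -0.003]
contact_force: [0.5, 0.3, 0.3]
grip_width: -0.0001
gripper_force: 0.0
```

Run:
```python
from h import *
np.set_printoptions(precision=4,suppress=True)
C=case();CO=SLOT-C@[-.022,-.007,.010]
for c in ("top","scene"):
    T=T_cam(c); im=r.grab_frame(c)
    for d in r.tip_of("lid_edge",c):
        p=w(T,d["location"]);q=C.T@(p-CO)-[.07,0,.044]; print(c,round(d["confidence"],2),p,"theta",np.radians(170.3)-np.arctan2(q[2],q[0]))
P=CO+C@[-.056,0,.068+.173+.065]; print(P); go(P,tool(C),10)
```

```text
top 0.78 [0.5188 0.2809 0.2589] theta 1.328926113535417
scene 0.96 [0.518  0.2854 0.261 ] theta 1.3109373097012273
[0.5361 0.4396 0.3124]
0 t [ 0.1 17.5 19.1] mm a [ 2.81  0.02 -0.04]
1 t [ 0.1 18.4 18.3] mm a [ 2.81  0.02 -0.04]
2 t [ 0.1 19.3 17.3] mm a [ 2.81  0.02 -0.04]
3 t [ 0.1 20.1 16.4] mm a [ 2.81  0.02 -0.04]
4 t [ 0.1 20.9 15.4] mm a [ 2.81  0.02 -0.04]
5 t [ 0.  21.6 14.3] mm a [ 2.81  0.02 -0.04]
6 t [ 0.  22.3 13.2] mm a [ 2.81  0.02 -0.04]
7 t [-0.  22.9 12.1] mm a [ 2.81  0.02 -0.04]
8 t [-0.  23.5 11. ] mm a [ 2.81  0.02 -0.04]
9 t [-0.  24.   9.8] mm a [ 2.81  0.02 -0.04]
```

The lid is now at about 1.3 rad. I'll follow the arc further with the tool upright, then press with it tilted.

Emit:
{"fn": "arm_command", "kwargs": {
  "plan": [
    {"tx": 0,"ty": 0,"tz": 0.027,"ax": 0,"ay": 0,"az": 0,"claw": 1},
    {"tx": 0,"ty": 0,"tz": 0.027,"ax": 0,"ay": 0,"az": 0,"claw": 1},
    {"tx": 0,"ty": 0,"tz": 0.026,"ax": 0,"ay": 0,"az": 0,"claw": 1},
    {"tx": 0,"ty": 0.004,"tz": 0.004,"ax": 0,"ay": 0,"az": 0,"claw": 1},
    {"tx": 0,"ty": 0.004,"tz": 0.005,"ax": 0,"ay": 0,"az": 0,"claw": 1},
    {"tx": 0,"ty": 0.003,"tz": 0.005,"ax": 0,"ay": 0,"az": 0,"claw": 1},
    {"tx": 0,"ty": 0.003,"tz": 0.005,"ax": 0,"ay": 0,"az": 0,"claw": 1},
    {"tx": 0,"ty": 0.003,"tz": 0.005,"ax": 0,"ay": 0,"az": 0,"claw": 1},
    {"tx": 0,"ty": 0.003,"tz": 0.005,"ax": 0,"ay": 0,"az": 0,"claw": 1},
    {"tx": 0,"ty": 0.003,"tz": 0.005,"ax": 0,"ay": 0,"az": 0,"claw": 1}
  ]
}}

```text
clock: 20.02
tcp_pos: [0.5189, 0.2888, 0.389]
orientation: [0.187, 3.132, 0.001]
contact_force: [-0.8, 0.6, 1.5]
grip_width: 0.0003
gripper_force: 0.6
```

Emit:
{"fn": "arm_command", "kwargs": {
  "plan": [
    {"tx": 0,"ty": 0.003,"tz": 0.006,"ax": 0,"ay": 0,"az": 0,"claw": 1},
    {"tx": 0,"ty": 0.003,"tz": 0.006,"ax": 0,"ay": 0,"az": 0,"claw": 1},
    {"tx": 0,"ty": 0.003,"tz": 0.006,"ax": 0,"ay": 0,"az": 0,"claw": 1},
    {"tx": 0,"ty": 0.003,"tz": 0.006,"ax": 0,"ay": 0,"az": 0,"claw": 1},
    {"tx": 0,"ty": 0.003,"tz": 0.006,"ax": 0,"ay": 0,"az": 0,"claw": 1},
    {"tx": 0,"ty": 0.002,"tz": 0.006,"ax": 0,"ay": 0,"az": 0,"claw": 1},
    {"tx": 0,"ty": 0.002,"tz": 0.006,"ax": 0,"ay": 0,"az": 0,"claw": 1},
    {"tx": 0,"ty": 0.002,"tz": 0.006,"ax": 0,"ay": 0,"az": 0,"claw": 1},
    {"tx": 0,"ty": 0.002,"tz": 0.006,"ax": 0,"ay": 0,"az": 0,"claw": 1},
    {"tx": 0,"ty": 0,"tz": 0,"ax": 0,"ay": 0,"az": 0,"claw": 1}
  ]
}}

```text
clock: 20.85
tcp_pos: [0.5211, 0.3111, 0.333]
orientation: [0.187, 3.135, -0.004]
contact_force: [0.6, -0.6, 0.2]
grip_width: -0.0001
gripper_force: 0.0
```

```bash
cat > lid.py <<'E'
from h import *
np.set_printoptions(precision=4,suppress=True)
C=case();CO=SLOT-C@[-.022,-.007,.010]
o=r.get_obs(); print(C.T@(o["tcp_pos"]-CO), C.T@o["contact_force"])
for c in ("top","scene"):
    T=T_cam(c); im=r.grab_frame(c); save(im,"z_"+c+".png")
    for d in r.tip_of("lid_edge",c):
        p=w(T,d["location"]);q=C.T@(p-CO)-[.07,0,.044]; print(c,round(d["confidence"],2),p,"theta",np.radians(170.3)-np.arctan2(q[2],q[0]))
E
python3 lid.py
```

```text
[ 0.0679 -0.0003  0.2635] [ 0.5256  0.6314 -0.0435]
top 0.95 [0.5257 0.3413 0.156 ] theta 0.4356193544622524
```

Run:
```python
from h import *
C=case();CO=SLOT-C@[-.022,-.007,.010]
P=CO+C@[-.056,0,.068+.173+.08]; print(P); go(P,tool(C),10)
```

```text
[0.5368817  0.44660193 0.32563467]
0 t [ 0.1 13.7  0.9] mm a [ 2.8   0.01 -0.04]
1 t [ 0.1 13.7  0.2] mm a [ 2.8   0.01 -0.04]
2 t [ 0.1 13.7 -0.4] mm a [ 2.8   0.01 -0.04]
3 t [ 0.1 13.6 -1.1] mm a [ 2.8   0.01 -0.04]
4 t [ 0.1 13.6 -1.8] mm a [ 2.8   0.01 -0.04]
5 t [ 0.1 13.5 -2.4] mm a [ 2.8   0.01 -0.04]
6 t [ 0.1 13.3 -3.1] mm a [ 2.8   0.01 -0.04]
7 t [ 0.1 13.2 -3.7] mm a [ 2.8   0.01 -0.04]
8 t [ 0.  13.  -4.4] mm a [ 2.8   0.01 -0.04]
9 t [ 0.  12.8 -5. ] mm a [ 2.8   0.01 -0.04]
```

Emit:
{"fn": "arm_command", "kwargs": {
  "plan": [
    {"tx": 0,"ty": 0.0137,"tz": -0.014,"ax": 2.8,"ay": 0,"az": 0,"claw": 1},
    {"tx": 0,"ty": 0.0137,"tz": -0.015,"ax": 2.8,"ay": 0,"az": 0,"claw": 1},
    {"tx": 0,"ty": 0.0137,"tz": -0.0005,"ax": 2.8,"ay": 0,"az": 0,"claw": 1},
    {"tx": 0,"ty": 0.0136,"tz": -0.001,"ax": 2.8,"ay": 0,"az": 0,"claw": 1},
    {"tx": 0,"ty": 0.0136,"tz": -0.002,"ax": 2.8,"ay": 0,"az": 0,"claw": 1},
    {"tx": 0,"ty": 0.0135,"tz": -0.0025,"ax": 2.8,"ay": 0,"az": 0,"claw": 1},
    {"tx": 0,"ty": 0.0133,"tz": -0.003,"ax": 2.8,"ay": 0,"az": 0,"claw": 1},
    {"tx": 0,"ty": 0.0132,"tz": -0.0035,"ax": 2.8,"ay": 0,"az": 0,"claw": 1},
    {"tx": 0,"ty": 0.013,"tz": -0.0045,"ax": 2.8,"ay": 0,"az": 0,"claw": 1},
    {"tx": 0,"ty": 0.0128,"tz": -0.005,"ax": 2.8,"ay": 0,"az": 0,"claw": 1}
  ]
}}

```text
clock: 21.88
tcp_pos: [0.538, 0.4482, 0.3562]
orientation: [-0.182, -3.018, 0.756]
contact_force: [0.5, -0.2, -0.2]
grip_width: 0.0004
gripper_force: 0.0
```

```bash
python3 lid.py
```

```text
[-0.0432  0.001   0.3488] [ 0.0351  0.4772 -0.2455]
top 0.68 [0.526  0.3442 0.1556] theta 0.4302784642040809
scene 0.71 [0.5289 0.3491 0.1579] theta 0.44203924154659857
scene 0.33 [ 0.5656 -0.0511  0.0055] theta 3.9552096655152376
```

Emit:
{"fn": "arm_command", "kwargs": {
  "plan": [
    {"tx": 0,"ty": -0.003,"tz": 0.015,"ax": 0,"ay": 0,"az": 0,"claw": 1},
    {"tx": 0,"ty": 0,"tz": 0.015,"ax": 0,"ay": 0,"az": 0,"claw": 1},
    {"tx": 0,"ty": 0,"tz": 0.015,"ax": 0,"ay": 0,"az": 0,"claw": 1},
    {"tx": 0,"ty": 0.002,"tz": 0.008,"ax": 0,"ay": 0,"az": 0,"claw": 1},
    {"tx": 0,"ty": 0.003,"tz": 0.008,"ax": 0,"ay": 0,"az": 0,"claw": 1},
    {"tx": 0,"ty": 0.003,"tz": 0.008,"ax": 0,"ay": 0,"az": 0,"claw": 1},
    {"tx": 0,"ty": 0.003,"tz": 0.008,"ax": 0,"ay": 0,"az": 0,"claw": 1},
    {"tx": 0,"ty": 0.003,"tz": 0.008,"ax": 0,"ay": 0,"az": 0,"claw": 1},
    {"tx": 0,"ty": 0.002,"tz": 0.006,"ax": 0,"ay": 0,"az": 0,"claw": 1},
    {"tx": 0,"ty": 0.001,"tz": 0.004,"ax": 0,"ay": 0,"az": 0,"claw": 1}
  ]
}}

```text
clock: 22.92
tcp_pos: [0.5341, 0.4155, 0.2641]
orientation: [-0.181, -3.017, 0.754]
contact_force: [0.1, 0.5, 0.6]
grip_width: -0.0002
gripper_force: 0.3
```

```bash
python3 lid.py
```

```text
[-0.0573  0.0008  0.252 ] [-0.1437  0.038   0.7919]
top 0.69 [ 0.5796 -0.1773  0.0021] theta 3.814945063001282
scene 0.58 [0.5269 0.3474 0.1069] theta 0.08830993638933249
```

Emit:
{"fn": "arm_command", "kwargs": {
  "plan": [
    {"tx": 0,"ty": 0,"tz": 0.0015,"ax": 0,"ay": 0,"az": 0,"claw": 1},
    {"tx": 0,"ty": 0,"tz": 0.0015,"ax": 0,"ay": 0,"az": 0,"claw": 1},
    {"tx": 0,"ty": 0,"tz": 0.0015,"ax": 0,"ay": 0,"az": 0,"claw": 1},
    {"tx": 0,"ty": 0,"tz": 0.0015,"ax": 0,"ay": 0,"az": 0,"claw": 1},
    {"tx": 0,"ty": 0,"tz": 0.0015,"ax": 0,"ay": 0,"az": 0,"claw": 1},
    {"tx": 0,"ty": 0,"tz": 0.0015,"ax": 0,"ay": 0,"az": 0,"claw": 1},
    {"tx": 0,"ty": 0,"tz": 0.0015,"ax": 0,"ay": 0,"az": 0,"claw": 1},
    {"tx": 0,"ty": 0,"tz": 0.001,"ax": 0,"ay": 0,"az": 0,"claw": 1},
    {"tx": 0,"ty": 0,"tz": 0,"ax": 0,"ay": 0,"az": 0,"claw": 1},
    {"tx": 0,"ty": 0,"tz": 0,"ax": 0,"ay": 0,"az": 0,"claw": 1}
  ]
}}

```text
clock: 23.95
tcp_pos: [0.5337, 0.4107, 0.2557]
orientation: [-0.181, -3.019, 0.752]
contact_force: [0.2, 0.8, 0.5]
grip_width: -0.0
gripper_force: 0.2
```

```bash
python3 lid.py
```

```text
[-0.057   0.001   0.2423] [-0.4784  0.0882  0.8695]
top 0.59 [0.5257 0.3353 0.0965] theta -0.006537819939806067
scene 0.65 [0.5276 0.3444 0.0968] theta 0.016074023387208314
```

Emit:
{"fn": "arm_command", "kwargs": {
  "plan": [
    {"tx": 0,"ty": 0,"tz": 0.001,"ax": 0,"ay": 0,"az": 0,"claw": 1},
    {"tx": 0,"ty": 0,"tz": 0.001,"ax": 0,"ay": 0,"az": 0,"claw": 1},
    {"tx": 0,"ty": 0,"tz": 0.001,"ax": 0,"ay": 0,"az": 0,"claw": 1},
    {"tx": 0,"ty": 0,"tz": 0.001,"ax": 0,"ay": 0,"az": 0,"claw": 1},
    {"tx": 0,"ty": 0,"tz": 0,"ax": 0,"ay": 0,"az": 0,"claw": 1},
    {"tx": 0,"ty": 0,"tz": 0,"ax": 0,"ay": 0,"az": 0,"claw": 1},
    {"tx": 0,"ty": 0,"tz": 0,"ax": 0,"ay": 0,"az": 0,"claw": 1},
    {"tx": 0,"ty": 0,"tz": 0,"ax": 0,"ay": 0,"az": 0,"claw": 1},
    {"tx": 0,"ty": 0,"tz": 0,"ax": 0,"ay": 0,"az": 0,"claw": 1},
    {"tx": 0,"ty": 0,"tz": 0,"ax": 0,"ay": 0,"az": 0,"claw": 1}
  ]
}}

```text
clock: 24.98
tcp_pos: [0.5336, 0.4093, 0.2547]
orientation: [-0.182, -3.019, 0.752]
contact_force: [-6.0, 4.5, 20.5]
grip_width: 0.0
gripper_force: 9.7
```

A hard stop at about 21 N at the expected shut height means the lid is home. I'll back off and check.

Emit:
{"fn": "arm_command", "kwargs": {
  "plan": [
    {"tx": 0,"ty": 0,"tz": -0.005,"ax": 0,"ay": 0,"az": 0,"claw": 1},
    {"tx": 0,"ty": 0,"tz": -0.015,"ax": 0,"ay": 0,"az": 0,"claw": 1},
    {"tx": 0,"ty": 0,"tz": -0.02,"ax": 0,"ay": 0,"az": 0,"claw": 1},
    {"tx": 0,"ty": 0,"tz": -0.02,"ax": 0,"ay": 0,"az": 0,"claw": 1},
    {"tx": 0,"ty": 0,"tz": -0.02,"ax": 0,"ay": 0,"az": 0,"claw": 1},
    {"tx": 0,"ty": 0,"tz": -0.02,"ax": 0,"ay": 0,"az": 0,"claw": 1},
    {"tx": 0,"ty": 0,"tz": -0.01,"ax": 0,"ay": 0,"az": 0,"claw": 1},
    {"tx": 0,"ty": 0,"tz": 0,"ax": 0,"ay": 0,"az": 0,"claw": 1},
    {"tx": 0,"ty": 0,"tz": 0,"ax": 0,"ay": 0,"az": 0,"claw": 1},
    {"tx": 0,"ty": 0,"tz": 0,"ax": 0,"ay": 0,"az": 0,"claw": 1}
  ]
}}

```text
clock: 25.82
tcp_pos: [0.5393, 0.4586, 0.3471]
orientation: [-0.183, -3.015, 0.757]
contact_force: [-0.1, -0.4, -1.3]
grip_width: 0.0002
gripper_force: 0.0
```

```bash
python3 lid.py; python3 -c "
import cv2;im=cv2.imread('pics/z_scene.png')[90:230,300:520];cv2.imwrite('pics/zc.png',cv2.resize(im,None,fx=3.4,fy=3.4,interpolation=cv2.INTER_CUBIC))"
```

```text
[-0.0567  0.001   0.3457] [-0.2462 -0.0544 -1.3066]
top 0.75 [0.5233 0.3375 0.0924] theta -0.029527686472328618
scene 0.8 [0.5276 0.345  0.0934] theta -0.005113666842230913
scene 0.47 [ 0.5799 -0.2978 -0.0001] theta 3.7379959187649856
```

View pics/zc.png

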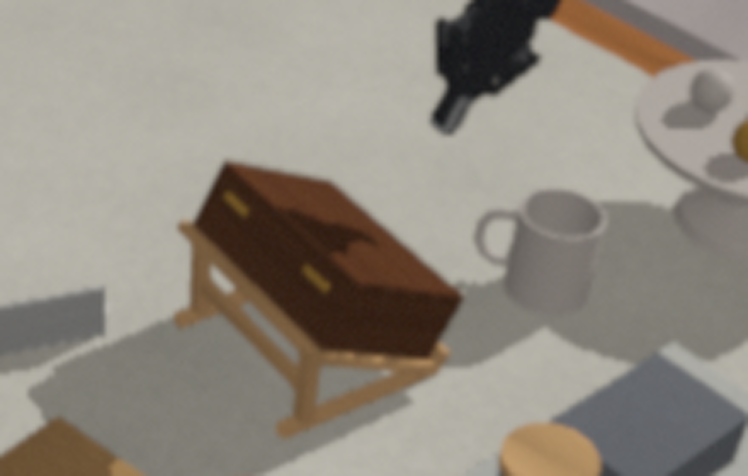

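The crop shows the lid flush with the base, with no gap along (330,300)–(450,330). The gripper is clear at (450,110) and the mug still stands at (555,250). I'm handing in.

```bash
python3 -c "
from bench import r
print(r.hand_in())"
```

```text
the job is handed in; nothing more can be done
None
```

The cleaver is home in the front slot and released, the lid is pressed shut past its catch, none of the other wares was pushed or knocked over, and the job is handed in; no verdict came back.

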